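Turn the sorting carousel and tip the punches down its chute

TASK

Two measured punches lie in the scoop. Turn the carousel, which has pegs to hold it by, until the compartment that already holds a punch is squarely under the chute, then tip the scoop over the top of the chute so that both punches slide down into that compartment. Set the empty scoop back down flat on the bench, and do not disturb the bottle, the tape roll and the micrometer standing around.

Things in the scene. Friction and masses are not known exactly. Their poses are not given: they have to be found in the camera images.
- carousel: Fixed base of the sorting carousel: round grey base, radius 126 mm; on its -y side a foot plate (110 mm wide, out to 205 mm from the axis) and a 30 mm square post, 160 mm from the axis, that carries an open chute. Origin on the turning axis at bench level, z up. The chute slopes down at 48 degrees in the +y direction, towards the axis.
- chute_inlet (a point): Middle of the upper edge of the chute's floor: 180 mm from the axis (on -y), 184 mm above the bench; axes as carousel. The aluminium chute is a straight trough 105 mm long, 70 mm wide inside, side walls 35 mm high square to its floor, 3 mm sheet, open at both ends and above; its lower lip is 110 mm from the axis, 106 mm above the bench.
- chute_drop (a point): Point under the chute's mouth, 85 mm from the axis on the -y side of carousel, 30 mm above the bench (height of the compartments' floor). A compartment is squarely under the chute when its pocket point is at this point.
- rotor (a joint): Turn of the carousel's rotor about its upright axis, rad, counter-clockwise from above, counted from where it stood at the start (where it stood differs each time: read it from the pocket and peg points). Turns freely both ways within +-6.28 with light friction (0.15 N m, about 1.5 N at a peg) and stays where it is left.
- rotor_hub (a point): Centre of the rotor at bench level, turning with it. The rotor is an open round bin, outer radius 130 mm: black rubber floor 30 mm above the bench, 3 mm rim and 4 mm dividers up to 70 mm above the bench, hub of 28 mm radius up to 83 mm. The four dividers lie along this frame's +x, +y, -x, -y axes, so the compartments are its four quadrants.
- peg0 (a point): Top centre of the turning peg on the divider along the rotor's +x: an upright round black peg, 16 mm diameter, standing 28 mm above the divider, its top 98 mm above the bench, 112 mm from the axis. Turns with the rotor; a peg passes under the chute's lip with 5 mm to spare. Left of world y = 0.10 m stands a microscope stage (0.22 m high), beyond world x = 0.76 m a monitor.
- peg1 (a point): Top centre of the turning peg on the divider along the rotor's +y: an upright round black peg, 16 mm diameter, standing 28 mm above the divider, its top 98 mm above the bench, 112 mm from the axis. Turns with the rotor; a peg passes under the chute's lip with 5 mm to spare.
- peg2 (a point): Top centre of the turning peg on the divider along the rotor's -x: an upright round black peg, 16 mm diameter, standing 28 mm above the divider, its top 98 mm above the bench, 112 mm from the axis. Turns with the rotor; a peg passes under the chute's lip with 5 mm to spare.
- peg3 (a point): Top centre of the turning peg on the divider along the rotor's -y: an upright round black peg, 16 mm diameter, standing 28 mm above the divider, its top 98 mm above the bench, 112 mm from the axis. Turns with the rotor; a peg passes under the chute's lip with 5 mm to spare.
- pocket0 (a point): Middle of the floor of the compartment in the rotor's quadrant +x +y, 85 mm from the axis, 30 mm above the bench. Axes of the rotor.
- pocket1 (a point): Middle of the floor of the compartment in the rotor's quadrant -x +y, 85 mm from the axis, 30 mm above the bench. Axes of the rotor.
- pocket2 (a point): Middle of the floor of the compartment in the rotor's quadrant -x -y, 85 mm from the axis, 30 mm above the bench. Axes of the rotor.
- pocket3 (a point): Middle of the floor of the compartment in the rotor's quadrant +x -y, 85 mm from the axis, 30 mm above the bench. Axes of the rotor.
- sample_punch: The punch that already lies in one of the four compartments and marks the right one; like the two in the scoop: ground steel, 80 mm long, square shank 16 x 16 x 58 mm, then a round point of 10 mm diameter. Origin on its axis at half length; y along it towards the point. Loose.
- block_123: Plain steel block with holes, 51 x 76 x 25 mm, lying loose in another compartment. Origin under its centre.
- v_block: Steel V-block 40 x 42 x 34 mm, standing loose in another compartment. Origin under its centre.
- ring_gauge: Steel ring gauge, 45 mm outside diameter, 16 mm high, lying loose in another compartment. Origin under its centre.
- punch_a: First of the two punches in the scoop, lying lengthwise (form and axes as the sample punch), 90 g. It begins to slide on the scoop at 27 to 35 degrees of slope.
- punch_b: Second punch in the scoop, alike.
- scoop: Aluminium scoop, 0.22 kg: flat pan 106 mm long, 64 mm wide (58 inside), 3 mm black-lined floor, side walls 24 mm high, back wall 40 mm high, open at the front, with a black handle behind. Origin under the middle of the pan; y towards the open mouth, z up. The handle runs along y from -58 to -148 mm, 16 mm wide (x), 22 mm tall, its middle 34 mm above the underside; hold it at y = -85 mm.
- scoop_lip (a point): Middle of the scoop's open front edge, at y = 53 mm, on top of the floor. Axes as the scoop.
- cleaner_bottle: White plastic bottle with a pointed cap, 35 mm diameter, 90 mm high, standing on the bench. Origin under its centre. Leave alone.
- tape_roll: Roll of tape, 96 mm diameter, 25 mm high, lying on the bench. Origin under its centre. Leave alone.
- micrometer: Micrometer lying on the bench, 50 x 115 x 16 mm. Origin under its centre. Leave alone.

How it is judged:
By the outcome, as a careful person would: the job done as asked, in the order asked, and still so for the second after the job is handed in, with the robot touching nothing.
It also fails if it takes over 72 s, if anything falls off the work surface, if the arm or the gripper's body presses on something with over 40 N, if the wrist force passes 120 N, or if a joint passes its speed limit or range.

ROBOT

A 6-joint arm with a two-finger parallel gripper is mounted at the origin on a cart in front of the work surface, level with it; the furniture and walls round the work are solid. World frame = base frame: x ahead of the robot, y to its left, z up, the work surface at z = 0. Lengths are in mm, angles in degrees, forces in N, time in s.
With the tool pointing down it reaches from about 300 to 825 mm from the base axis. Payload 5.4 kg.
Tool frame: the origin (TCP) lies on the centre line of the jaws, within the pads' length; the fingertips stand 22 mm ahead of it and the grasp point (between the pads) lies 3 mm ahead of it; z points along the fingers, y is the line along which they close (so a half turn about z gives the same grasp; the last joint's range is limited). The gripper opens to 92 mm and grips with 3 to 60 N. Pads are 20 mm wide; open, the fingers measure 128 mm over their backs; the gripper's body (75 mm by 189 mm) begins 69 mm behind the grasp point.
Start: joints at [61.53, 9.076, 91.501, -0, 79.423, -12.038], TCP at [162.669, 551.493, 236.601] pointing down, gripper open.
Joint ranges: [-166.64, 166.64], [-54.1, 131.32], [10.49, 154.53], [-73.88, 253.88], [9.74, 151.15], [-171.62, 171.62]. Speed limits (degrees/s): [147.25, 147.25, 180, 180, 180, 180].

INTERFACE

Orientations are given as [roll, pitch, yaw] about the fixed x, y, z axes, in that order (R = Rz(yaw) Ry(pitch) Rx(roll)).
In Python, from station import status, optics, robot gives the robot as it stands.
- The arm moves only by the tool carry_out, never from a script. Its argument "motion" is a list that holds one entry, the list of rows, each a list of 6 numbers: the shift along the tool's x, y, z in units of 25 mm (1.0 is 25 mm), then the turn, a rotation vector about the tool's x, y, z in units of 10 degrees (1.0 is 10 degrees). In form: [[[dx, dy, dz, rx, ry, rz], ...]]. A call has exactly 5 rows; each row shifts and turns the commanded pose from where the row before left it, along the tool's axes as they then stand; what a row does not reach is not made up. A row lasts 1/8 s, in which the tool goes at most 62.5 mm and 10.7 degrees, less where a joint would pass 70% of its speed; a pose out of reach is approached as far as the arm can. A call is refused whole if a number of a shift passes 1 or a number of a turn 1, either way. A call with a gripper value outside its range is refused whole. "gripper" is the opening, from 0 (shut) to 1 (fully open), set as the call begins (left out, the last holds). The fingers move at their own pace and stop on an object; "grip_force" is the grip in N (left out, the last holds). Time passes only in rows, so rows that do not move let the fingers close, or fill a call up. It gives the time, the measured TCP pose, the force, the opening and the grip force at its end, in the units of the state.
- status.observe(): the state, without advancing time (a new reading comes with each control period).
- optics.capture(name): name is "scene" or "side" or "wrist"; returns the picture (480x640x3 uint8, red, green, blue); there is no depth.
- optics.camera_params(name): a dict with "mtx" (3x3 intrinsics, pixels), "extrinsics" (4x4, takes a point from world to camera coordinates); the wrist camera has in their place "tool_from_camera" (4x4, takes a point from camera to tool coordinates, whose origin is the TCP and whose axes are the flange's). Camera axes: x right, y up, looking along -z (the intrinsics and any distortion apply to the point x, -y, -z); pixel columns grow to the right and rows downward; lengths in mm; the calibration is good to about 2 mm. A picture is of the moment at which its call begins: read the wrist's pose just before it. camera_params takes no time and is no camera call.
- robot.close_job(): hands the job in; it is judged then, once.
The state is a dict: "time_s": time; "joint_pos": joint angles; "qvel": joint speeds; "effort": joint torques, N m; "tool_pos": TCP position; "eef_rot": TCP orientation; "ft_force": force on the tool from outside, world axes, zero at the start; "wrist_torque": the same for the moment, N m; "finger_gap": finger opening in mm; "grasp_force": force on a finger pad.
Only numpy, scipy, OpenCV 4.12 (cv2) and the standard library are available. Lean on these libraries where they do the work, as an engineer would, in place of code of your own. Each camera call takes 0.05 s, during which the arm holds its last target. There are 200 camera calls.

## Working session

There is one attempt and no reset: what is moved stays moved. The work goes in short steps, Python scripts to look and compute and a tool call to move; the robot and the scene stay as the last step left them, time stands still between calls to the robot, and variables do not carry over. Pictures are saved under pics/ and viewed, at most 10 in all, crops included, and the job is handed in when it is done.

Besides the shell and the picture viewer there is one more tool, called after "Emit:" as a command line: name --argument value ..., lists and objects as JSON in quotes. carry_out: Moves the arm, as the interface text tells. Its arguments: {"type":"object","properties":{"motion":{"type":"array","items":{"type":"array","items":{"type":"array","items":{"type":"number"}}}},"gripper":{"type":"number"},"grip_force":{"type":"number"}},"required":["motion"]}

```bash
mkdir -p pics; python3 - <<'E'
from station import status, optics, robot
import cv2,numpy as np
print(status.observe())
for n in ["scene","side"]:
    im=optics.capture(n); cv2.imwrite(f"pics/{n}0.png",im[:,:,::-1]); 
    p=optics.camera_params(n); print(n,{k:np.round(np.array(v),4).tolist() for k,v in p.items()})
p=optics.camera_params("wrist");print({k:np.round(np.array(v),4).tolist() for k,v in p.items()})
E
ls
```

```text
{'time_s': 0.0, 'joint_pos': array([ 6.15303374e+01,  9.11225532e+00,  9.15708923e+01, -2.52734087e-03,
        7.94243835e+01, -1.20381925e+01]), 'qvel': array([ 0.01873329,  0.04926124, -0.03142918, -0.05987602, -0.04001379,
       -0.00518922]), 'effort': array([ 1.70059661e-05, -3.85572553e+01, -3.22107947e+01,  7.01222685e-02,
        3.81779938e-02, -1.40495622e-04]), 'tool_pos': array([162.39892017, 550.97671549, 235.63396927]), 'eef_rot': array([-1.79894316e+02, -1.99981478e-02,  1.63568978e+02]), 'ft_force': array([ 1.35482703, -0.41099226, -0.46819624]), 'wrist_torque': array([-0.00891607, -0.01923522, -0.00743364]), 'grasp_force': 0.0, 'finger_gap': 92.0590941962891}
scene {'mtx': [[528.844, 0.0, 320.2195], [0.0, 528.844, 234.3531], [0.0, 0.0, 1.0]], 'extrinsics': [[-0.9006, -0.4345, 0.01, 477.2799], [0.3104, -0.627, 0.7145, -314.7612], [-0.3042, 0.6466, 0.6995, -1148.4467], [0.0, 0.0, 0.0, 1.0]]}
side {'mtx': [[575.8798, 0.0, 319.3518], [0.0, 575.8798, 238.8202], [0.0, 0.0, 1.0]], 'extrinsics': [[1.0, -0.0005, -0.003, -574.3526], [0.0026, 0.6394, 0.7688, -65.7958], [0.0015, -0.7688, 0.6394, -1386.8404], [0.0, 0.0, 0.0, 1.0]]}
{'mtx': [[389.2155, 0.0, 315.7879], [0.0, 389.2155, 236.3947], [0.0, 0.0, 1.0]], 'tool_from_camera': [[0.0008, 0.9685, 0.2489, 70.6053], [1.0, -0.0008, 0.0001, 0.0823], [0.0003, 0.2489, -0.9685, -149.2431], [0.0, 0.0, 0.0, 1.0]]}
pics
```

View pics/scene0.png

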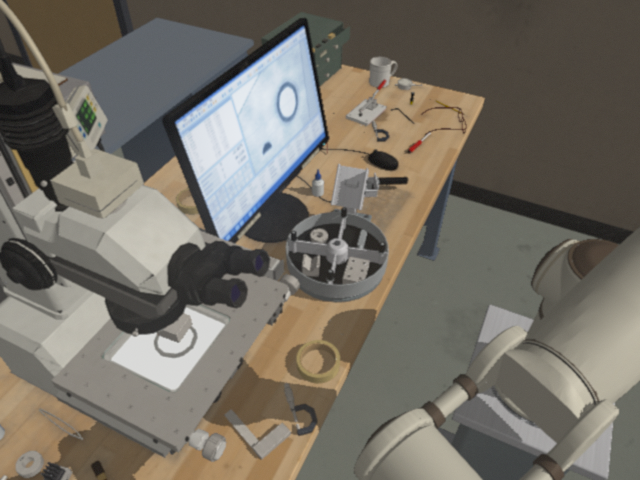

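View pics/side0.png

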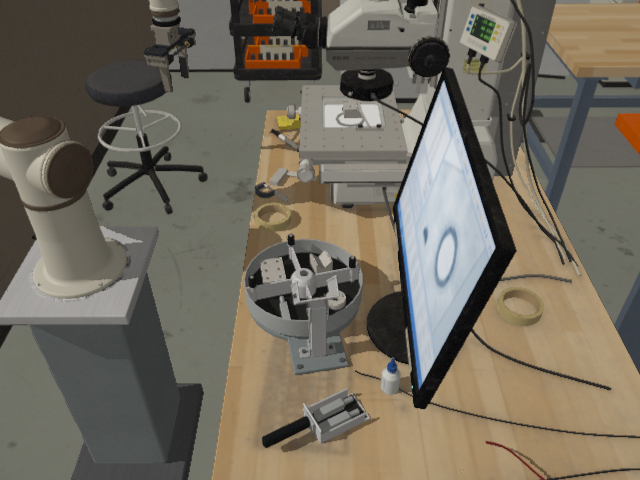

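The scene view shows the carousel near (337,255), with the scoop behind it near (365,185). The side view shows the carousel hub at about (303,280), the chute at (317,325) and the scoop at (330,415), with its handle pointing lower left. The bottle is at (391,378). I'll enlarge both.

```bash
python3 - <<'E'
import cv2,numpy as np
a=cv2.imread("pics/side0.png")[225:375,235:375]; b=cv2.imread("pics/side0.png")[345:455,255:415]
cv2.imwrite("pics/c1.png",cv2.resize(a,None,fx=4,fy=4,interpolation=cv2.INTER_CUBIC))
s=cv2.imread("pics/scene0.png")[155:305,280:415]
b=cv2.resize(b,None,fx=2.5,fy=2.5,interpolation=cv2.INTER_CUBIC)
s=cv2.resize(s,None,fx=2.96,fy=3.96,interpolation=cv2.INTER_CUBIC)
c=np.zeros((600,800,3),np.uint8); c[:b.shape[0],:400]=b[:600,:400]; c[:594,400:400+s.shape[1]]=s[:594]
cv2.imwrite("pics/c2.png",c)
E
```

```text
(no output)
```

View pics/c1.png

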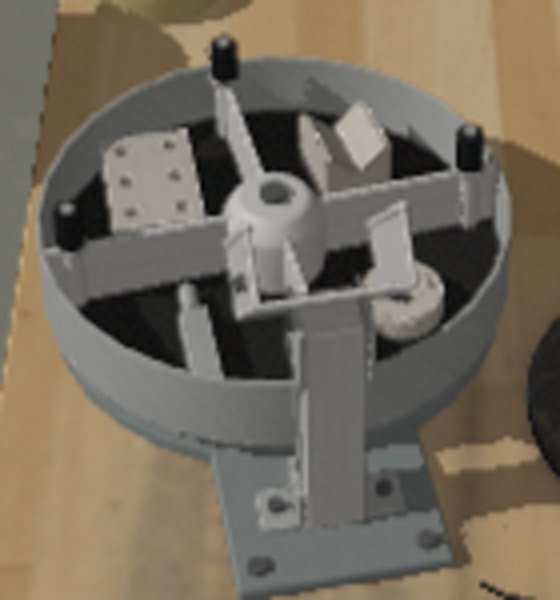

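View pics/c2.png

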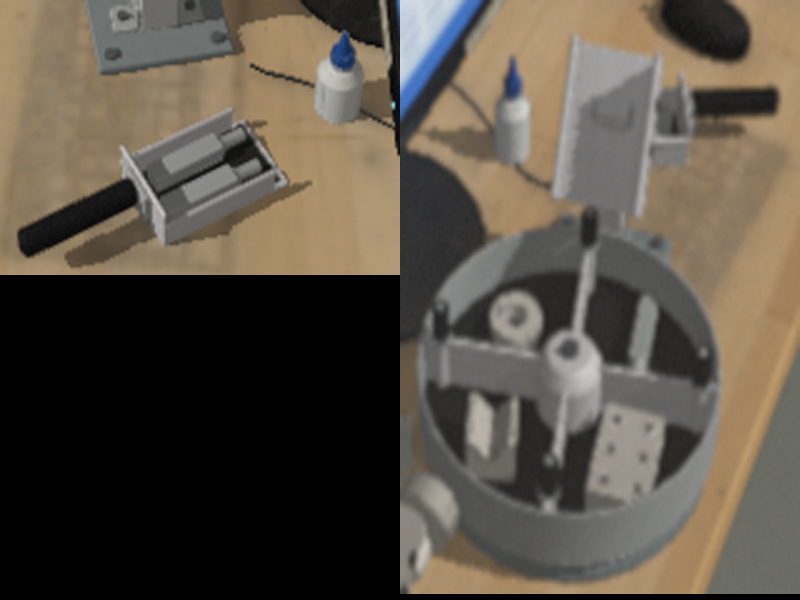

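The punch is in the quadrant nearest the robot and the chute: its shank is at about (200,340) in the side crop. Pegs in that crop are at (224,40), (68,206) and (470,130), with the hub at (276,192). The scoop mouth faces +x and its handle points towards the robot. I'll convert these pixels to positions.

```bash
cat > h.py <<'E'
import numpy as np,cv2
from scipy.optimize import least_squares
from scipy.spatial.transform import Rotation as R
from station import status, optics
def ray(p,T,M):
    c=np.array([(p[0]-M[0,2])/M[0,0],-(p[1]-M[1,2])/M[1,1],-1.]); W=np.linalg.inv(T)
    return W[:3,3],W[:3,:3]@c
def cam(n,tool=None):
    p=optics.camera_params(n);M=np.array(p["mtx"])
    if n!="wrist": return np.array(p["extrinsics"]),M
    t=np.eye(4);s=tool or status.observe();t[:3,3]=s["tool_pos"];t[:3,:3]=R.from_euler("xyz",s["eef_rot"],degrees=True).as_matrix()
    return np.linalg.inv(t@np.array(p["tool_from_camera"])),M
def at(p,z,C):
    o,d=ray(p,*C); return o+d*(z-o[2])/d[2]
def proj(P,C):
    T,M=C; q=np.atleast_2d(P)@T[:3,:3].T+T[:3,3]
    return np.c_[M[0,2]+M[0,0]*q[:,0]/-q[:,2],M[1,2]-M[1,1]*q[:,1]/-q[:,2]]
def pose2(v,L):
    c,s=np.cos(v[2]),np.sin(v[2]);L=np.asarray(L,float)
    return np.c_[v[0]+c*L[:,0]-s*L[:,1],v[1]+s*L[:,0]+c*L[:,1],L[:,2]]
def fit(L,P,C,v0):
    r=least_squares(lambda v:(proj(pose2(v,L),C)-P).ravel(),v0,loss="soft_l1")
    return r.x,np.round(r.fun.reshape(-1,2),1)
E
python3 - <<'E'
from h import *
S=cam("side");C=cam("scene")
f=lambda x,y:(235+x/4,225+y/4)
pg=[at(f(*p),98,S) for p in [(224,40),(68,206),(470,130)]]
hub=at(f(276,192),83,S);print("pegs",np.round(pg),"hub",hub.round())
g=lambda x,y:(280+(x-400)/2.96,155+y/3.96)
pc=[at(g(*p),98,C) for p in [(553,460),(704,352),(440,305),(590,212)]]
print("scene pegs",np.round(pc),at(g(570,347),83,C).round())
for n,p in zip("abcd",pg+[0]): 
    if n!="d": d=p-hub;print(n,np.hypot(*d[:2]),np.degrees(np.arctan2(d[1],d[0])))
print("plate",[at(f(*p),8,S).round() for p in [(243,590),(452,555)]],"inlet edge",[at(f(*p),184,S).round() for p in [(242,314),(410,288)]])
print("inlet scene", [at(g(*p),z,C).round() for p,z in [((575,38),207),((660,55),207)]])
k=lambda x,y:(255+x/2.5,345+y/2.5)
L=[(-32,-53,40),(32,-53,0),(-32,53,24),(32,53,0),(0,-148,34)]
P=[k(*p) for p in [(122,148),(165,243),(232,108),(288,184),(24,238)]]
print(fit(L,P,S,[600,-300,-1.2]))
print("bottle",at(k(340,120),0,S))
E
```

```text
pegs [[ 510.   -3.   98.]
 [ 432. -141.   98.]
 [ 647.  -81.   98.]] hub [ 541. -115.   83.]
scene pegs [[ 503.   -4.   98.]
 [ 428. -141.   98.]
 [ 644.  -81.   98.]
 [ 566. -218.   98.]] [ 536. -109.   83.]
a 115.77690825674166 105.91619120794398
b 112.04790701364912 -166.3775713211871
c 110.87093104049126 17.391598508555642
plate [array([ 528., -321.,    8.]), array([ 631., -300.,    8.])] inlet edge [array([ 532., -302.,  184.]), array([ 608., -286.,  184.])]
inlet scene [array([ 601., -253.,  207.]), array([ 528., -269.,  207.])]
(array([ 607.58369224, -415.52894274,   -1.07404379]), array([[-0.2, -1.1],
       [-0.5,  1.1],
       [ 5.7, -3.2],
       [ 0.7, -0.3],
       [-1.5,  1.6]]))
bottle [ 711.85053672 -363.23660427    0.        ]
```

```bash
cat >> h.py <<'E'
def rows(wps):
    """wps: list of (xyz, R or rpy, nrows); prints tool-frame rows in call units from the measured pose"""
    s=status.observe();p=np.array(s["tool_pos"]);r=R.from_euler("xyz",s["eef_rot"],degrees=True);out=[]
    for P,Q,n in wps:
        Q=Q if isinstance(Q,R) else R.from_euler("xyz",Q,degrees=True)
        P=np.array(P,float);rv=(r.inv()*Q).as_rotvec();p0,r0=p,r
        for i in range(1,n+1):
            pn=p0+(P-p0)*i/n;rn=r0*R.from_rotvec(rv*i/n)
            row=np.r_[r.inv().apply(pn-p)/25,np.degrees((r.inv()*rn).as_rotvec())/10].round(2)
            p=p+r.apply(row[:3]*25);r=r*R.from_rotvec(np.radians(row[3:]*10));out.append(row.tolist())
    while len(out)%5: out.append([0]*6)
    print("max",np.abs(out).max(0))
    for i in range(0,len(out),5): print(out[i:i+5])
E
python3 - <<'E'
from h import *
rows([((300,150,330),(180,0,130),20),((440,-160,300),(180,0,106),15)])
E
```

```text
max [0.91 0.69 0.19 0.01 0.   0.17]
[[-0.49, -0.69, -0.19, -0.0, 0.0, 0.17], [-0.51, -0.68, -0.19, -0.0, 0.0, 0.17], [-0.53, -0.66, -0.18, -0.0, 0.0, 0.16], [-0.55, -0.65, -0.19, -0.0, 0.0, 0.17], [-0.57, -0.63, -0.19, -0.0, 0.0, 0.17]]
[[-0.59, -0.61, -0.19, -0.0, 0.0, 0.17], [-0.6, -0.59, -0.18, -0.0, 0.0, 0.16], [-0.62, -0.58, -0.19, -0.0, 0.0, 0.17], [-0.64, -0.56, -0.19, -0.0, 0.0, 0.17], [-0.65, -0.54, -0.19, -0.0, 0.0, 0.17]]
[[-0.67, -0.52, -0.18, -0.01, 0.0, 0.17], [-0.69, -0.5, -0.19, 0.0, 0.0, 0.16], [-0.7, -0.48, -0.19, 0.0, 0.0, 0.17], [-0.71, -0.46, -0.19, 0.0, 0.0, 0.17], [-0.73, -0.44, -0.19, 0.0, 0.0, 0.17]]
[[-0.73, -0.42, -0.19, 0.0, 0.0, 0.17], [-0.75, -0.39, -0.18, 0.0, 0.0, 0.16], [-0.77, -0.37, -0.19, 0.0, 0.0, 0.17], [-0.77, -0.36, -0.19, 0.0, 0.0, 0.17], [-0.78, -0.32, -0.19, 0.0, 0.0, 0.17]]
[[-0.87, -0.25, 0.08, 0.0, 0.0, 0.16], [-0.88, -0.22, 0.08, 0.0, 0.0, 0.16], [-0.89, -0.19, 0.08, 0.0, 0.0, 0.16], [-0.89, -0.17, 0.08, 0.0, 0.0, 0.16], [-0.89, -0.15, 0.08, 0.0, 0.0, 0.16]]
[[-0.9, -0.12, 0.08, 0.0, 0.0, 0.16], [-0.91, -0.1, 0.08, 0.0, 0.0, 0.16], [-0.9, -0.07, 0.08, 0.0, 0.0, 0.16], [-0.91, -0.04, 0.08, 0.0, 0.0, 0.16], [-0.9, -0.02, 0.08, 0.0, 0.0, 0.16]]
[[-0.91, 0.0, 0.08, 0.0, 0.0, 0.16], [-0.91, 0.03, 0.08, 0.0, 0.0, 0.16], [-0.9, 0.06, 0.08, 0.0, 0.0, 0.16], [-0.91, 0.08, 0.08, 0.0, 0.0, 0.16], [-0.9, 0.11, 0.08, 0.0, 0.0, 0.16]]
```

Emit:
carry_out --motion '[[[-0.5,-0.7,-0.2,0,0,0.2],[-0.5,-0.7,-0.2,0,0,0.2],[-0.5,-0.65,-0.2,0,0,0.2],[-0.55,-0.65,-0.2,0,0,0.2],[-0.55,-0.6,-0.2,0,0,0.2]]]' --gripper 0.6

```text
time_s: 0.72
tool_pos: [194.9, 450.5, 261.3]
eef_rot: [-179.9, -0.0, 153.5]
ft_force: [0.9, 0.2, 0.3]
finger_gap: 55.2
grasp_force: 0.0
```

Emit:
carry_out --motion '[[[-0.6,-0.6,-0.2,0,0,0.15],[-0.6,-0.6,-0.2,0,0,0.15],[-0.6,-0.6,-0.2,0,0,0.15],[-0.65,-0.55,-0.2,0,0,0.15],[-0.65,-0.55,-0.2,0,0,0.15]]]'

```text
time_s: 1.35
tool_pos: [226.7, 349.3, 286.3]
eef_rot: [-180.0, -0.0, 146.0]
ft_force: [0.1, -0.6, -0.5]
finger_gap: 55.3
grasp_force: 0.0
```

Emit:
carry_out --motion '[[[-0.7,-0.5,-0.2,0,0,0.15],[-0.7,-0.5,-0.2,0,0,0.15],[-0.7,-0.5,-0.2,0,0,0.15],[-0.7,-0.45,-0.2,0,0,0.15],[-0.7,-0.45,-0.2,0,0,0.15]]]'

```text
time_s: 1.98
tool_pos: [260.7, 248.8, 311.4]
eef_rot: [-180.0, -0.0, 138.5]
ft_force: [1.2, -0.1, 0.1]
finger_gap: 55.1
grasp_force: 0.0
```

Emit:
carry_out --motion '[[[-0.75,-0.4,-0.2,0,0,0.2],[-0.75,-0.4,-0.2,0,0,0.2],[-0.75,-0.4,-0.2,0,0,0.2],[-0.8,-0.35,-0.2,0,0,0.15],[-0.8,-0.3,-0.2,0,0,0.15]]]'

```text
time_s: 2.6
tool_pos: [295.5, 147.8, 336.4]
eef_rot: [-180.0, -0.0, 129.5]
ft_force: [0.1, -0.7, 1.0]
finger_gap: 55.1
grasp_force: 0.0
```

Emit:
carry_out --motion '[[[-0.9,-0.25,0.1,0,0,0.15],[-0.9,-0.2,0.1,0,0,0.15],[-0.9,-0.2,0.1,0,0,0.15],[-0.9,-0.15,0.1,0,0,0.15],[-0.9,-0.15,0.1,0,0,0.15]]]'

```text
time_s: 3.22
tool_pos: [343.6, 43.3, 323.7]
eef_rot: [-180.0, -0.0, 122.0]
ft_force: [0.8, -0.4, -0.2]
finger_gap: 55.4
grasp_force: 0.0
```

Emit:
carry_out --motion '[[[-0.9,-0.1,0.1,0,0,0.15],[-0.9,-0.1,0.1,0,0,0.15],[-0.9,-0.1,0.1,0,0,0.15],[-0.9,-0.05,0.1,0,0,0.15],[-0.9,0,0.1,0,0,0.15]]]'

```text
time_s: 3.85
tool_pos: [390.6, -59.3, 311.1]
eef_rot: [-180.0, -0.0, 114.5]
ft_force: [-0.2, 0.6, -0.3]
finger_gap: 55.2
grasp_force: 0.0
```

Emit:
carry_out --motion '[[[-0.9,0,0.05,0,0,0.15],[-0.9,0.05,0.05,0,0,0.15],[-0.9,0.05,0.05,0,0,0.15],[-0.9,0.1,0.05,0,0,0.15],[-0.9,0.1,0.05,0,0,0.15]]]'

```text
time_s: 4.47
tool_pos: [439.0, -161.2, 304.8]
eef_rot: [-180.0, -0.0, 107.0]
ft_force: [-0.0, 1.2, -0.2]
finger_gap: 55.1
grasp_force: 0.0
```

```bash
python3 - <<'E'
from h import *
s=status.observe();print({k:np.round(s[k],2) for k in s})
im=optics.capture("wrist");cv2.imwrite("pics/w1.png",cv2.resize(im[:,:,::-1],(800,600),interpolation=cv2.INTER_CUBIC))
np.save("w1.npy",cam("wrist",s)[0])
E
```

```text
{'time_s': np.float64(4.47), 'joint_pos': array([-35.02,  -9.52, 102.37,   0.  ,  87.2 , -52.03]), 'qvel': array([-1.197e+01,  2.051e+01, -1.663e+01,  7.000e-02, -4.040e+00,
       -1.000e-02]), 'effort': array([ 8.900e-01, -2.818e+01, -3.216e+01,  1.000e-02,  1.500e-01,
       -0.000e+00]), 'tool_pos': array([ 439.02, -161.2 ,  304.84]), 'eef_rot': array([-1.7997e+02, -4.0000e-02,  1.0702e+02]), 'ft_force': array([-0.05,  1.22, -0.23]), 'wrist_torque': array([-0.08,  0.03,  0.03]), 'grasp_force': np.float64(0.0), 'finger_gap': np.float64(55.07)}
```

View pics/w1.png

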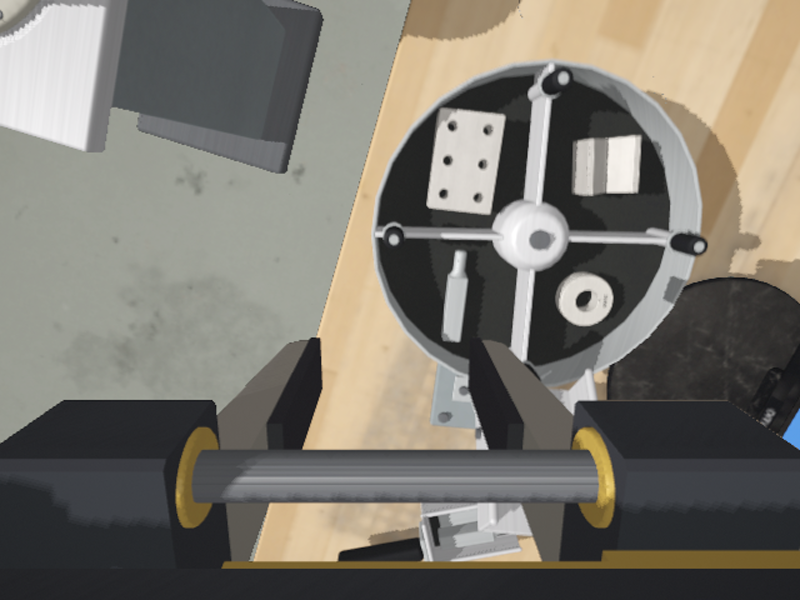

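The wrist picture shows peg tops at (563,78), (394,237) and (698,245), with the hub hole at (540,239). The sample punch is at (455,297), in the quadrant below peg (394,237). The scoop is at the bottom, near (470,525).

```bash
python3 - <<'E'
from h import *
C=(np.load("w1.npy"),cam("wrist")[1])
q=[(563,78),(698,245),(394,237)]
pts=np.array([at((u/1.25,v/1.25),98,C) for u,v in q]); hub=at((540/1.25,239/1.25),83,C)
print(pts.round(1),hub.round(1))
# fit centre+angle with known radius
L=[(0,112,98),(112,0,98),(-112,0,98),(0,0,83)]
print(fit(L,np.array(q+[(540,239)])/1.25,C,[537,-111,.27]))
S=cam("side");f=lambda x,y:(235+x/4,225+y/4)
print("side",fit(L[:],[f(*p) for p in [(224,40),(470,130),(68,206),(276,192)]],S,[537,-111,.27]))
g=lambda x,y:(280+(x-400)/2.96,155+y/3.96)
print("scene",fit(L+[(0,-112,98)],[g(*p) for p in [(553,460),(440,305),(704,352),(570,347),(590,212)]],cam("scene"),[537,-111,.27]))
# chute in side view: inlet floor underside corners, wall tops
c=np.cos(np.radians(48));s=np.sin(np.radians(48))
Lc=[(-38,-180-0,181),(38,-180,181),(-38,-154,207.4),(38,-154,207.4)]
r=fit(Lc,[f(*p) for p in [(240,317),(412,290),(232,232),(404,205)]],S,[537,-111,.19]);print("chute",r,np.degrees(r[0][2]))
Lp=[(-38,-154,207),(38,-154,207),(38,-84,129),(-38,-84,129)]
r=fit(Lp,[g(*p) for p in [(660,55),(575,38),(553,200),(640,215)]],cam("scene"),[537,-111,.19]);print("chute scene",r,np.degrees(r[0][2]))
E
```

```text
[[ 508.9   -2.7   98. ]
 [ 646.5  -79.5   98. ]
 [ 431.  -139.5   98. ]] [ 538.7 -110.1   83. ]
(array([ 5.38789952e+02, -1.09979176e+02,  2.72048533e-01]), array([[ 0.1, -0.8],
       [-0. ,  0.4],
       [-0.3,  0.6],
       [ 0.2, -0.1]]))
side (array([ 5.40251112e+02, -1.11909920e+02,  2.73886597e-01]), array([[ 0.1,  0.2],
       [ 0.4,  0. ],
       [-0.1,  0.4],
       [-0.5, -0.9]]))
scene (array([ 5.35575046e+02, -1.10664962e+02,  2.81808338e-01]), array([[-0.6,  0.1],
       [ 0.2,  0.4],
       [ 0.2, -0.2],
       [ 0.3, -0.4],
       [-0.2,  0. ]]))
chute (array([ 5.35036927e+02, -1.15532564e+02,  1.98450921e-01]), array([[ 1.4, -0.8],
       [-0.6, -0.1],
       [ 0.6,  0.1],
       [-1.5,  1. ]])) 11.37040024127609
chute scene (array([ 5.31713314e+02, -1.10400964e+02,  2.17047476e-01]), array([[ 0.2,  0. ],
       [-0.5, -0.1],
       [ 0.2, -0.4],
       [ 0.1,  0.5]])) 12.435904305872262
```

```bash
python3 - <<'E'
from h import *
s=status.observe();print(s["tool_pos"],s["eef_rot"])
a=np.radians(195.7);c=np.array([538.5,-110.5]);p=c+112*np.array([np.cos(a),np.sin(a)]);print(p)
rows([((*p,130),(180,0,105.7),9),((*p,97),(180,0,105.7),6)])
E
```

```text
[ 439.50816985 -163.2100204   304.44995151] [-1.79947226e+02  2.96805197e-02  1.06885030e+02]
[ 430.6785244  -140.80724995]
max [0.11 0.01 0.78 0.01 0.   0.02]
[[0.11, -0.01, 0.78, -0.0, 0.0, 0.01], [0.1, -0.01, 0.77, -0.0, 0.0, 0.02], [0.11, -0.0, 0.78, -0.0, 0.0, 0.01], [0.11, -0.01, 0.77, -0.0, 0.0, 0.01], [0.11, -0.01, 0.78, -0.0, 0.0, 0.02]]
[[0.1, -0.01, 0.77, -0.0, 0.0, 0.01], [0.11, -0.01, 0.78, -0.0, 0.0, 0.01], [0.11, -0.01, 0.77, -0.0, 0.0, 0.02], [0.1, -0.01, 0.78, -0.01, 0.0, 0.01], [0.0, -0.0, 0.22, 0.0, 0.0, -0.0]]
[[0.0, -0.0, 0.22, 0.0, 0.0, -0.0], [0.0, -0.0, 0.22, 0.0, 0.0, -0.0], [0.0, -0.0, 0.22, 0.0, 0.0, -0.0], [0.0, -0.0, 0.22, 0.0, 0.0, -0.0], [0.0, -0.0, 0.22, 0.0, 0.0, -0.0]]
```

Emit:
carry_out --motion '[[[0.1,-0.01,0.8,0,0,0.02],[0.1,0,0.8,0,0,0.02],[0.1,-0.01,0.8,0,0,0.02],[0.1,0,0.8,0,0,0.02],[0.1,-0.01,0.8,0,0,0.02]]]'

```text
time_s: 5.15
tool_pos: [434.2, -148.3, 204.4]
eef_rot: [-180.0, -0.0, 106.1]
ft_force: [-0.4, 1.0, -0.1]
finger_gap: 55.3
grasp_force: 0.0
```

Emit:
carry_out --motion '[[[0.1,0,0.7,0,0,0.02],[0.1,0,0.7,0,0,0],[0.1,0,0.7,0,0,0],[0.1,0,0.5,0,0,0],[0,0,0.2,0,0,0]]]'

```text
time_s: 5.78
tool_pos: [431.5, -138.8, 134.6]
eef_rot: [-180.0, -0.1, 105.9]
ft_force: [-1.2, 0.4, -0.2]
finger_gap: 55.0
grasp_force: 0.0
```

```bash
python3 - <<'E'
from h import *
s=status.observe();print(s["tool_pos"],s["eef_rot"],s["ft_force"])
im=optics.capture("wrist");cv2.imwrite("pics/w2.png",cv2.resize(im[:,:,::-1],(800,600),interpolation=cv2.INTER_CUBIC))
np.save("w2.npy",cam("wrist",s)[0])
E
```

```text
[ 431.49828778 -138.84812864  134.56981817] [-1.79954310e+02 -5.07310731e-02  1.05885806e+02] [-1.2383071   0.3833791  -0.19314525]
```

View pics/w2.png

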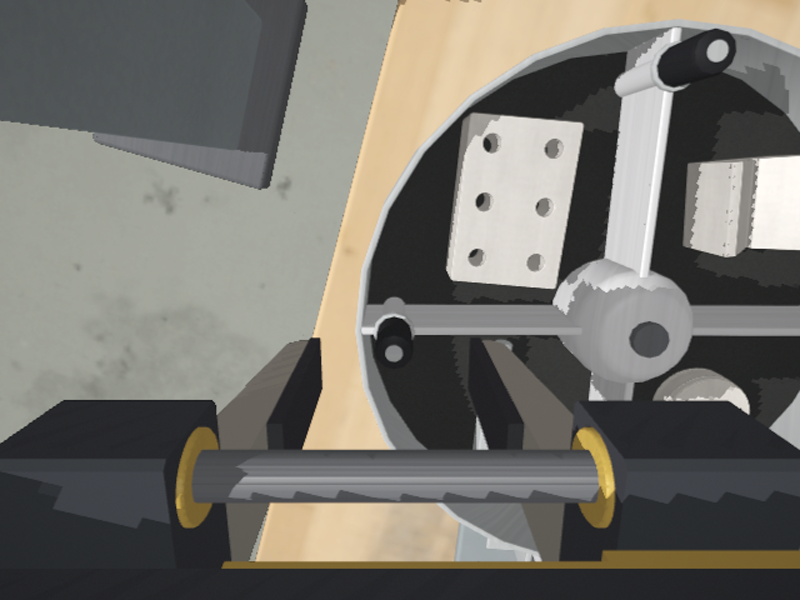

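Peg 2's top is at (394,352), midway between the fingers (320 to 472). I'll check its position against the TCP.

```bash
python3 - <<'E'
from h import *
C=(np.load("w2.npy"),cam("wrist")[1])
q=[(394,352),(717,50),(650,339)]
print([at((u/1.25,v/1.25),z,C).round(1) for (u,v),z in zip(q,[98,98,83])])
print(fit([(-112,0,98),(0,112,98),(0,0,83)],np.array(q)/1.25,C,[538,-110,.27]))
E
```

```text
[array([ 430.9, -140.3,   98. ]), array([508.5,  -1.4,  98. ]), array([ 538.1, -109.3,   83. ])]
(array([ 5.38623051e+02, -1.09423999e+02,  2.74141228e-01]), array([[ 0.1, -1. ],
       [-0.7,  0.2],
       [ 0.8,  0.4]]))
```

Emit:
carry_out --motion '[[[0,0,0.4,0,0,0],[0,0,0.4,0,0,0],[0,0,0.3,0,0,0],[0,0,0.2,0,0,0],[0,0,0.2,0,0,0]]]'

```text
time_s: 6.45
tool_pos: [432.0, -139.4, 97.6]
eef_rot: [180.0, 0.0, 105.9]
ft_force: [0.3, 0.3, 0.2]
finger_gap: 55.0
grasp_force: 0.0
```

Emit:
carry_out --motion '[[[0,0,0,0,0,0],[0,0,0,0,0,0],[0,0,0,0,0,0],[0,0,0,0,0,0],[0,0,0,0,0,0]]]' --gripper 0.08 --grip_force 12

```text
time_s: 7.08
tool_pos: [431.2, -139.5, 98.0]
eef_rot: [-179.9, -0.0, 105.9]
ft_force: [-5.4, -2.0, 3.7]
finger_gap: 15.3
grasp_force: 12.0
```

Emit:
carry_out --motion '[[[-0.211,0.005,0,0,0,-0.27],[-0.211,0.005,0,0,0,-0.27],[-0.211,0.005,0,0,0,-0.27],[-0.211,0.005,0,0,0,-0.27],[-0.211,0.005,0,0,0,-0.27]]]'

```text
time_s: 7.7
tool_pos: [441.1, -164.0, 98.0]
eef_rot: [-179.9, -0.1, 119.5]
ft_force: [-5.1, -1.9, 4.3]
finger_gap: 15.2
grasp_force: 12.0
```

Emit:
carry_out --motion '[[[-0.211,0.005,0,0,0,-0.27],[-0.211,0.005,0,0,0,-0.27],[-0.211,0.005,0,0,0,-0.27],[-0.211,0.005,0,0,0,-0.27],[-0.211,0.005,0,0,0,-0.27]]]'

```text
time_s: 8.32
tool_pos: [456.7, -185.7, 97.9]
eef_rot: [-179.8, -0.0, 133.0]
ft_force: [-5.9, -2.4, 3.0]
finger_gap: 15.6
grasp_force: 12.0
```

Emit:
carry_out --motion '[[[-0.211,0.005,0,0,0,-0.27],[-0.211,0.005,0,0,0,-0.27],[-0.211,0.005,0,0,0,-0.27],[-0.211,0.005,0,0,0,-0.27],[-0.211,0.005,0,0,0,-0.27]]]'

```text
time_s: 8.95
tool_pos: [477.0, -203.1, 98.0]
eef_rot: [-179.8, -0.0, 146.5]
ft_force: [-4.7, -3.5, 1.7]
finger_gap: 15.7
grasp_force: 12.0
```

Emit:
carry_out --motion '[[[0,0,0,0,0,0],[0,0,0,0,0,0],[0,0,0,0,0,0],[0,0,0,0,0,0],[0,0,0,0,0,0]]]'

```text
time_s: 9.57
tool_pos: [477.4, -203.4, 98.0]
eef_rot: [-179.8, 0.1, 146.4]
ft_force: [-2.1, -6.1, 0.5]
finger_gap: 15.7
grasp_force: 12.0
```

```bash
python3 - <<'E'
from h import *
ims=[optics.capture(n) for n in ("side","scene")]
cv2.imwrite("pics/s2.png",ims[0][:,:,::-1]);cv2.imwrite("pics/sc2.png",ims[1][:,:,::-1])
a=cv2.resize(ims[0][225:375,240:370,::-1],(400,600),interpolation=cv2.INTER_CUBIC)
b=cv2.resize(ims[1][155:305,285:415,::-1],(400,600),interpolation=cv2.INTER_CUBIC)
cv2.imwrite("pics/c3.png",np.hstack([a,b]))
E
```

```text
(no output)
```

View pics/c3.png

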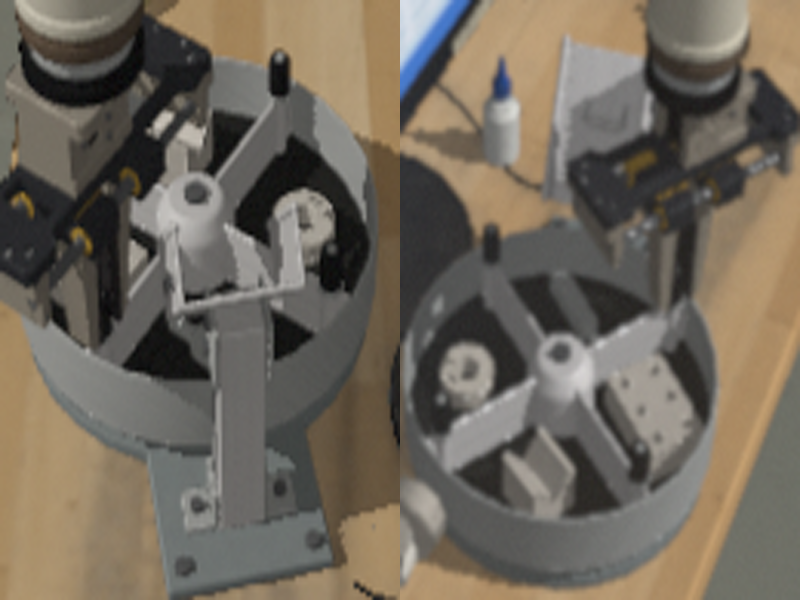

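```bash
python3 - <<'E'
from h import *
S=cam("side");C=cam("scene");f=lambda x,y:(240+x/3.077,225+y/4);g=lambda x,y:(285+(x-400)/3.077,155+y/4)
A=lambda a,b:np.degrees(np.arctan2(*(b-a)[1::-1]))
for n,p,q,z in [("holes",(184,566),(316,540),8),("plate",(170,598),(331,563),4),("inlet",(172,312),(303,283),184)]:
    a,b=at(f(*p),z,S),at(f(*q),z,S);m=(a+b)/2;d=m[:2]-[538.5,-110];print(n,a.round(),b.round(),A(a,b),"centre dir",90+np.degrees(np.arctan2(d[1],d[0])),np.hypot(*d))
for nm,k,Cm,ps in [("side",f,S,[(281,54),(331,243)]),("scene",g,C,[(638,450),(491,230)])]:
    P=[at(k(*p),98,Cm) for p in ps];d=[p[:2]-[538.5,-110] for p in P]
    print(nm,np.round(P,1),[(np.degrees(np.arctan2(v[1],v[0])).round(1),np.hypot(*v).round(1)) for v in d],"dir diff",A(P[1],P[0]))
d=np.array([477.4,-203.4])-[538.5,-110];print("tcp",np.degrees(np.arctan2(d[1],d[0]))%360,np.hypot(*d))
E
```

```text
holes [ 535. -306.    8.] [ 621. -290.    8.] 10.493060538332616 centre dir 11.93297510560133 192.28443402099404
plate [ 527. -322.    4.] [ 631. -301.    4.] 11.442142838113975 centre dir 11.253230730684962 205.87127166813733
inlet [ 533. -301.  184.] [ 610. -283.  184.] 13.127745859172894 centre dir 10.14213449390671 185.08023548183203
side [[ 601.9  -16.2   98. ]
 [ 633.  -169.5   98. ]] [(np.float64(55.9), np.float64(113.2)), (np.float64(-32.2), np.float64(111.7))] dir diff 101.48227542723338
scene [[ 443.3  -46.4   98. ]
 [ 629.3 -169.8   98. ]] [(np.float64(146.3), np.float64(114.4)), (np.float64(-33.4), np.float64(108.8))] dir diff 146.44070631887766
tcp 236.80826789043363 111.60990099449064
```

Emit:
carry_out --motion '[[[0,0,0,0,0,0],[0,0,0,0,0,0],[0,0,0,0,0,0],[0,0,0,0,0,0],[0,0,-0.2,0,0,0]]]' --gripper 0.6

```text
time_s: 10.3
tool_pos: [477.3, -201.6, 102.7]
eef_rot: [180.0, -0.1, 146.4]
ft_force: [-0.8, 0.1, -0.2]
finger_gap: 54.9
grasp_force: 0.0
```

Emit:
carry_out --motion '[[[0,0,-0.8,0,0,0],[0,0,-1,0,0,0],[0,0,-1,0,0,0],[0,0,-1,0,0,0],[0,0,-1,0,0,0]]]'

```text
time_s: 10.92
tool_pos: [477.6, -201.9, 224.1]
eef_rot: [180.0, 0.0, 146.4]
ft_force: [1.1, 0.2, 0.0]
finger_gap: 55.1
grasp_force: 0.0
```

```bash
python3 - <<'E'
from h import *
rows([((482,-225,258),(180,0,130),2),((515,-400,270),(180,0,40),11),((530,-455,230),(180,0,28.5),2)])
E
```

```text
max [0.65 1.08 0.8  0.   0.   0.82]
[[-0.33, -0.34, -0.68, 0.0, 0.0, 0.82], [-0.37, -0.28, -0.68, 0.0, 0.0, 0.82], [-0.57, -0.32, -0.04, 0.0, 0.0, 0.82], [-0.6, -0.23, -0.05, 0.0, 0.0, 0.82], [-0.63, -0.15, -0.04, 0.0, 0.0, 0.81]]
[[-0.65, -0.05, -0.04, 0.0, 0.0, 0.82], [-0.64, 0.04, -0.05, 0.0, 0.0, 0.82], [-0.64, 0.13, -0.04, 0.0, 0.0, 0.82], [-0.61, 0.22, -0.04, 0.0, 0.0, 0.82], [-0.57, 0.3, -0.04, 0.0, -0.0, 0.81]]
[[-0.52, 0.39, -0.05, 0.0, -0.0, 0.82], [-0.47, 0.45, -0.04, 0.0, -0.0, 0.82], [-0.39, 0.51, -0.04, 0.0, -0.0, 0.82], [-0.48, 1.04, 0.8, 0.0, -0.0, 0.57], [-0.37, 1.08, 0.8, 0.0, -0.0, 0.58]]
```

Emit:
carry_out --motion '[[[-0.33,-0.34,-0.7,0,0,0.82],[-0.37,-0.28,-0.7,0,0,0.82],[-0.57,-0.32,-0.04,0,0,0.82],[-0.6,-0.23,-0.04,0,0,0.82],[-0.63,-0.15,-0.04,0,0,0.82]]]'

```text
time_s: 11.55
tool_pos: [491.0, -273.2, 261.3]
eef_rot: [180.0, 0.0, 105.1]
ft_force: [0.2, -0.2, -0.5]
finger_gap: 55.2
grasp_force: 0.0
```

Emit:
carry_out --motion '[[[-0.65,-0.05,-0.04,0,0,0.82],[-0.64,0.04,-0.04,0,0,0.82],[-0.64,0.13,-0.04,0,0,0.82],[-0.61,0.22,-0.04,0,0,0.82],[-0.57,0.3,-0.04,0,0,0.82]]]'

```text
time_s: 12.18
tool_pos: [505.9, -352.8, 266.2]
eef_rot: [180.0, 0.0, 64.1]
ft_force: [-0.5, -0.6, 0.3]
finger_gap: 55.3
grasp_force: 0.0
```

Emit:
carry_out --motion '[[[-0.52,0.39,-0.04,0,0,0.82],[-0.47,0.45,-0.04,0,0,0.82],[-0.39,0.51,-0.04,0,0,0.82],[-0.5,1,0.8,0,0,0.57],[-0.4,1,0.8,0,0,0.57]]]'

```text
time_s: 12.8
tool_pos: [527.2, -454.4, 229.1]
eef_rot: [179.9, -0.0, 28.2]
ft_force: [0.3, 1.0, 0.2]
finger_gap: 55.1
grasp_force: 0.0
```

Emit:
carry_out --motion '[[[0,0,0.5,0,0,0],[0,0,0,0,0,0],[0,0,0,0,0,0],[0,0,0,0,0,0],[0,0,0,0,0,0]]]'

```text
time_s: 13.42
tool_pos: [527.1, -453.4, 217.3]
eef_rot: [179.9, -0.0, 28.4]
ft_force: [-0.4, 1.1, -0.1]
finger_gap: 55.3
grasp_force: 0.0
```

```bash
python3 - <<'E'
from h import *
s=status.observe();print(s["tool_pos"],s["eef_rot"],s["joint_pos"])
im=optics.capture("wrist");cv2.imwrite("pics/w3.png",cv2.resize(im[:,:,::-1],(800,600),interpolation=cv2.INTER_CUBIC))
np.save("w3.npy",cam("wrist",s)[0])
E
```

```text
[ 527.06909928 -453.43389779  217.27611112] [ 1.79927743e+02 -1.27312857e-02  2.83997895e+01] [-5.06349532e+01  2.74646199e+01  7.09169671e+01 -1.25916992e-03
  8.15450533e+01  1.09654497e+01]
```

View pics/w3.png

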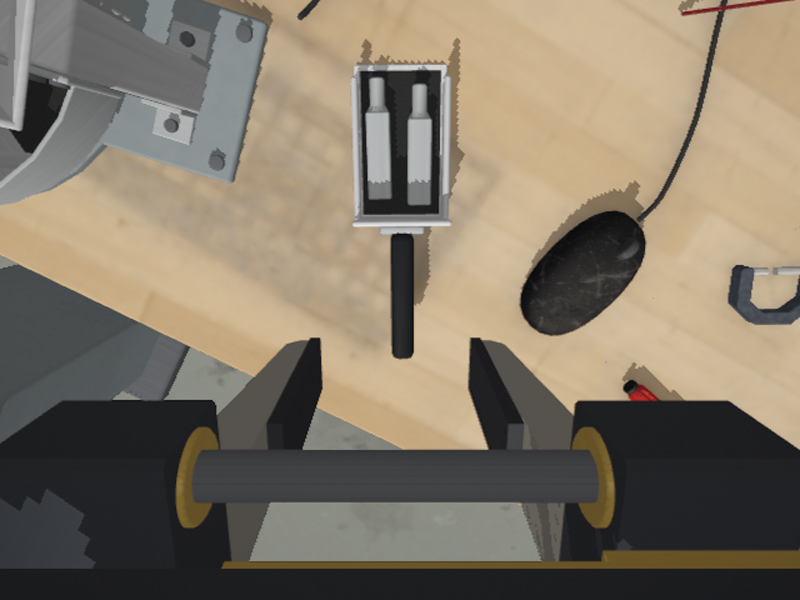

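The wrist view shows the scoop's back wall corners at (352,224) and (451,223), and the handle end at (402,355). The front corners are at about (356,67) and (447,66). The foot plate corners are at (270,15) and (234,181).

```bash
python3 - <<'E'
from h import *
C=(np.load("w3.npy"),cam("wrist")[1])
L=[(-32,-53,40),(32,-53,40),(-32,53,24),(32,53,24),(0,-148,45)]
P=np.array([(352,225),(451,224),(355,67),(449,66),(402,357)])/1.25
v,e=fit(L,P,C,[607,-415,-1.07]);print(v,np.degrees(v[2])+90,e.tolist())
print("grip",pose2(v,[(0,-85,34)]).round(1), "lip",pose2(v,[(0,53,3)]).round(1))
v,e=fit([(-55,-205,6),(55,-205,6)],np.array([(234,181),(270,15)])/1.25,C,[538,-110,.2]);print("base",v,np.degrees(v[2]),e.tolist())
E
```

```text
[ 605.01250345 -416.00745604   -1.07049057] 28.665408536984046 [[1.6, 0.8], [-1.0, 1.2], [-2.5, -6.9], [1.6, -6.4], [-0.0, 3.5]]
grip [[ 530.4 -456.8   34. ]] lip [[ 651.5 -390.6    3. ]]
base [ 5.40927113e+02 -1.09572546e+02  1.99526155e-01] 11.432006593599475 [[0.3, -1.8], [-0.3, 1.1]]
```

```bash
python3 - <<'E'
from h import *
rows([((531.5,-456.7,37),(180,0,28.6),9)])
E
```

```text
max [0.02 0.03 0.8  0.01 0.   0.01]
[[0.01, 0.02, 0.8, 0.0, -0.0, -0.0], [0.01, 0.02, 0.8, 0.0, -0.0, -0.0], [0.01, 0.02, 0.8, 0.0, -0.0, -0.01], [0.01, 0.03, 0.8, 0.0, -0.0, 0.0], [0.01, 0.02, 0.8, 0.0, -0.0, -0.0]]
[[0.01, 0.02, 0.8, 0.0, -0.0, -0.0], [0.01, 0.02, 0.8, 0.0, -0.0, -0.01], [0.02, 0.02, 0.8, 0.0, -0.0, 0.0], [0.01, 0.02, 0.8, 0.01, -0.0, -0.0], [0, 0, 0, 0, 0, 0]]
```

Emit:
carry_out --motion '[[[0.01,0.02,0.8,0,0,0],[0.01,0.02,0.8,0,0,0],[0.01,0.02,0.8,0,0,0],[0.01,0.02,0.8,0,0,0],[0.01,0.02,0.8,0,0,0]]]'

```text
time_s: 14.1
tool_pos: [528.9, -455.0, 114.6]
eef_rot: [-180.0, 0.0, 28.4]
ft_force: [-0.9, 0.8, 0.1]
finger_gap: 55.1
grasp_force: 0.0
```

Emit:
carry_out --motion '[[[0.01,0.02,0.8,0,0,0],[0.01,0.02,0.8,0,0,0],[0.01,0.02,0.8,0,0,0],[0.01,0.02,0.5,0,0,0],[0,0,0.3,0,0,0]]]'

```text
time_s: 14.72
tool_pos: [530.8, -456.3, 35.4]
eef_rot: [-180.0, 0.0, 28.4]
ft_force: [0.0, -0.2, -0.1]
finger_gap: 55.3
grasp_force: 0.0
```

Emit:
carry_out --motion '[[[0,0,0,0,0,0],[0,0,0,0,0,0],[0,0,0,0,0,0],[0,0,0,0,0,0],[0,0,0,0,0,0]]]' --gripper 0.05 --grip_force 45

```text
time_s: 15.35
tool_pos: [531.1, -456.6, 36.9]
eef_rot: [180.0, -0.0, 28.4]
ft_force: [0.3, 0.9, 2.3]
finger_gap: 15.3
grasp_force: 45.0
```

```bash
cat >> h.py <<'E'
def pour(r,z,th,yaw=11.4,c=(538.9,-110),lat=0,back=138,up=33.9):
    """TCP pose with scoop lip at radius r, height z over the chute line, nose-down th"""
    f=R.from_euler("z",yaw,degrees=True);fw,upv,sd=f.apply([0,1,0]),np.array([0,0,1.]),f.apply([1,0,0])
    t=np.radians(th);yb=fw*np.cos(t)-upv*np.sin(t);zb=fw*np.sin(t)+upv*np.cos(t)
    P=np.array([*c,0])-fw*r+upv*z+sd*lat-yb*back+zb*up
    return P,R.from_matrix(np.c_[yb,np.cross(-zb,yb),-zb])
E
python3 - <<'E'
from h import *
print(pour(190,225,0)[0],pour(190,225,0)[1].as_euler("xyz",degrees=True),pour(178,192,50)[0])
s=status.observe()["tool_pos"]
rows([((s[0],s[1],200),(180,0,28.4),10),(*pour(190,225,0),15)])
E
```

```text
[ 603.73160764 -431.52894528  258.9       ] [180.    0.  101.4] [ 586.4831947  -345.98634928  319.50463312]
max [0.2  0.2  0.66 0.   0.   0.49]
[[0.0, 0.0, -0.65, 0.0, -0.0, -0.0], [0.0, 0.0, -0.66, 0.0, -0.0, -0.0], [0.0, 0.0, -0.65, 0.0, -0.0, -0.0], [0.0, 0.0, -0.65, 0.0, -0.0, -0.0], [0.0, 0.0, -0.65, 0.0, -0.0, -0.0]]
[[0.0, 0.0, -0.66, 0.0, -0.0, -0.0], [0.0, 0.0, -0.65, 0.0, -0.0, -0.0], [0.0, 0.0, -0.65, 0.0, -0.0, -0.0], [0.0, 0.0, -0.65, 0.0, -0.0, -0.0], [0.0, 0.0, -0.66, 0.0, -0.0, -0.0]]
[[0.2, 0.03, -0.16, 0.0, 0.0, -0.49], [0.2, 0.05, -0.15, 0.0, 0.0, -0.48], [0.19, 0.07, -0.16, 0.0, 0.0, -0.49], [0.19, 0.09, -0.16, 0.0, 0.0, -0.49], [0.18, 0.09, -0.15, 0.0, 0.0, -0.48]]
[[0.17, 0.12, -0.16, 0.0, 0.0, -0.49], [0.16, 0.13, -0.16, 0.0, 0.0, -0.49], [0.15, 0.14, -0.15, 0.0, 0.0, -0.48], [0.14, 0.15, -0.16, 0.0, 0.0, -0.49], [0.12, 0.17, -0.16, 0.0, 0.0, -0.49]]
[[0.11, 0.17, -0.15, 0.0, 0.0, -0.49], [0.09, 0.18, -0.16, 0.0, 0.0, -0.48], [0.08, 0.19, -0.16, 0.0, 0.0, -0.49], [0.06, 0.2, -0.15, 0.0, 0.0, -0.49], [0.04, 0.2, -0.16, 0.0, 0.0, -0.48]]
```

Emit:
carry_out --motion '[[[0,0,-0.2,0,0,0],[0,0,-0.4,0,0,0],[0,0,-0.65,0,0,0],[0,0,-0.8,0,0,0],[0,0,-0.8,0,0,0]]]'

```text
time_s: 15.98
tool_pos: [531.2, -456.8, 109.8]
eef_rot: [179.9, -0.0, 28.4]
ft_force: [0.4, -0.2, -3.9]
finger_gap: 15.6
grasp_force: 45.0
```

Emit:
carry_out --motion '[[[0,0,-0.8,0,0,0],[0,0,-0.8,0,0,0],[0,0,-0.8,0,0,0],[0,0,-0.8,0,0,0],[0,0,-0.5,0,0,0]]]'

```text
time_s: 16.6
tool_pos: [531.2, -456.8, 202.0]
eef_rot: [179.9, -0.0, 28.4]
ft_force: [-0.2, -0.3, -3.4]
finger_gap: 15.8
grasp_force: 45.0
```

Emit:
carry_out --motion '[[[0.2,0.03,-0.16,0,0,-0.48],[0.2,0.05,-0.16,0,0,-0.49],[0.19,0.07,-0.16,0,0,-0.49],[0.19,0.09,-0.16,0,0,-0.49],[0.18,0.1,-0.16,0,0,-0.48]]]'

```text
time_s: 17.23
tool_pos: [555.3, -448.0, 220.1]
eef_rot: [-180.0, -0.0, 52.8]
ft_force: [-0.3, 0.2, -3.9]
finger_gap: 15.6
grasp_force: 45.0
```

Emit:
carry_out --motion '[[[0.17,0.12,-0.16,0,0,-0.49],[0.16,0.13,-0.16,0,0,-0.49],[0.15,0.14,-0.16,0,0,-0.48],[0.14,0.15,-0.16,0,0,-0.49],[0.12,0.17,-0.16,0,0,-0.49]]]'

```text
time_s: 17.85
tool_pos: [579.8, -439.9, 240.1]
eef_rot: [-180.0, -0.0, 77.2]
ft_force: [0.2, 0.2, -3.6]
finger_gap: 15.9
grasp_force: 45.0
```

Emit:
carry_out --motion '[[[0.11,0.17,-0.16,0,0,-0.49],[0.09,0.18,-0.16,0,0,-0.48],[0.08,0.19,-0.16,0,0,-0.49],[0.06,0.2,-0.16,0,0,-0.49],[0.04,0.2,-0.16,0,0,-0.48]]]'

```text
time_s: 18.48
tool_pos: [604.1, -431.6, 260.1]
eef_rot: [-180.0, -0.0, 101.5]
ft_force: [-0.7, -0.0, -3.9]
finger_gap: 15.5
grasp_force: 45.0
```

```bash
python3 - <<'E'
from h import *
s=status.observe();print(s["tool_pos"],s["eef_rot"],s["joint_pos"].round(1),s["finger_gap"])
np.save("w4.npy",cam("wrist",s)[0])
w=optics.capture("wrist");cv2.imwrite("pics/w4.png",cv2.resize(w[:,:,::-1],(800,600),interpolation=cv2.INTER_CUBIC))
E
```

```text
[ 604.09092516 -431.58698226  260.06510699] [-1.79996360e+02 -2.40779726e-02  1.01528226e+02] [-44.8  33.8  57.3   0.   88.9 -56.4] 15.466072765860543
```

View pics/w4.png

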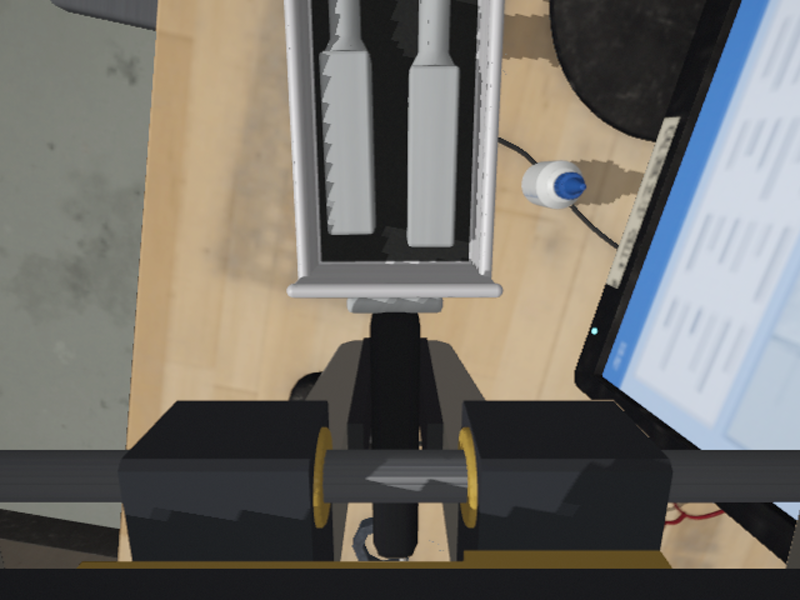

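The scoop is held with both punches still lying in it. The back wall's top edge is at row 290, columns 290 to 500. I'll check the grip offset and plan the tipping.

```bash
python3 - <<'E'
from h import *
C=(np.load("w4.npy"),cam("wrist")[1]);s=status.observe();T=np.array(s["tool_pos"]);r=R.from_euler("xyz",s["eef_rot"],degrees=True)
for u,v in [(290,291),(500,290),(395,297)]: print((r.inv().apply(at((u/1.25,v/1.25),T[2]+3.1,C)-T)).round(1))
rows([(*pour(184,215,18),6),(*pour(180,196,45),9),(*pour(178,193,52),5)])
E
```

```text
[ 34.3 -33.5  -3.1]
[34.5 31.2 -3.1]
[32.3 -1.2 -3.1]
max [0.18 0.01 0.24 0.01 0.3  0.01]
[[0.16, -0.01, -0.19, 0.0, -0.3, 0.0], [0.14, -0.0, -0.21, 0.0, -0.3, 0.01], [0.13, -0.01, -0.21, 0.0, -0.3, 0.0], [0.13, -0.0, -0.21, 0.01, -0.3, 0.01], [0.11, -0.01, -0.22, -0.0, -0.3, 0.0]]
[[0.1, -0.01, -0.23, 0.0, -0.3, 0.01], [0.18, 0.0, -0.19, -0.0, -0.3, -0.0], [0.17, 0.0, -0.19, -0.0, -0.3, -0.0], [0.15, 0.0, -0.21, -0.0, -0.3, -0.0], [0.15, 0.0, -0.21, -0.0, -0.3, -0.0]]
[[0.14, 0.0, -0.22, -0.0, -0.3, -0.0], [0.12, 0.0, -0.23, -0.0, -0.3, -0.0], [0.11, 0.0, -0.23, -0.0, -0.3, -0.0], [0.1, 0.0, -0.24, -0.0, -0.3, -0.0], [0.09, 0.0, -0.24, -0.0, -0.3, -0.0]]
[[0.07, 0.0, -0.13, -0.0, -0.14, -0.0], [0.06, 0.0, -0.13, -0.0, -0.14, -0.0], [0.07, 0.0, -0.13, -0.0, -0.14, -0.0], [0.06, 0.0, -0.13, -0.0, -0.14, -0.0], [0.05, 0.0, -0.13, -0.0, -0.14, -0.0]]
```

Emit:
carry_out --motion '[[[0.16,-0.01,-0.19,0,-0.3,0],[0.14,0,-0.21,0,-0.3,0.01],[0.13,-0.01,-0.21,0,-0.3,0],[0.13,0,-0.21,0,-0.3,0.01],[0.11,-0.01,-0.22,0,-0.3,0]]]'

```text
time_s: 19.15
tool_pos: [599.1, -412.4, 284.2]
eef_rot: [180.0, 15.0, 101.1]
ft_force: [0.8, -0.1, -4.6]
finger_gap: 15.3
grasp_force: 45.0
```

```bash
python3 - <<'E'
from h import *
s=status.observe();print(s["tool_pos"],s["joint_pos"].round(1))
rows([(*pour(184,215,18),1),(*pour(180,196,45),9),(*pour(178,193,52),5)])
E
```

```text
[ 599.12841797 -412.42971927  284.21694866] [-40.2  22.6  71.   -9.7  74.8 -49.7]
max [0.18 0.03 0.26 0.   0.3  0.03]
[[0.08, 0.03, -0.26, -0.0, -0.3, -0.03], [0.18, -0.0, -0.19, -0.0, -0.3, 0.0], [0.17, -0.0, -0.19, -0.0, -0.3, 0.0], [0.15, -0.0, -0.21, -0.0, -0.3, 0.0], [0.15, -0.0, -0.21, -0.0, -0.3, 0.0]]
[[0.14, -0.0, -0.22, -0.0, -0.3, 0.0], [0.12, -0.0, -0.23, -0.0, -0.3, 0.0], [0.11, -0.0, -0.23, -0.0, -0.3, 0.0], [0.1, -0.0, -0.24, -0.0, -0.3, 0.0], [0.09, -0.0, -0.24, -0.0, -0.3, 0.0]]
[[0.07, -0.0, -0.13, -0.0, -0.14, 0.0], [0.07, -0.0, -0.13, -0.0, -0.14, 0.0], [0.06, -0.0, -0.13, -0.0, -0.14, 0.0], [0.06, -0.0, -0.13, -0.0, -0.14, 0.0], [0.05, -0.0, -0.13, -0.0, -0.14, 0.0]]
```

Emit:
carry_out --motion '[[[0.08,0.03,-0.26,0,-0.3,-0.03],[0.18,0,-0.19,0,-0.3,0],[0.17,0,-0.19,0,-0.3,0],[0.15,0,-0.21,0,-0.3,0],[0,0,0,0,0,0]]]'

```text
time_s: 19.77
tool_pos: [595.9, -391.2, 298.9]
eef_rot: [-179.9, 26.9, 101.5]
ft_force: [0.1, -0.4, -3.8]
finger_gap: 15.7
grasp_force: 45.0
```

```bash
python3 - <<'E'
from h import *
s=status.observe();print(s["tool_pos"],s["joint_pos"].round(1),s["eef_rot"],s["ft_force"],pour(182.6,207,27)[0])
rows([(*pour(180,196,45),6),(*pour(178,193,54),4)])
E
```

```text
[ 595.86742456 -391.16419335  298.90590775] [-35.5  15.4  80.8 -20.   64.9 -41.4] [-179.9283521    26.8899907   101.50380742] [ 0.05964376 -0.36058388 -3.82420667] [ 596.25395816 -394.44393632  299.85581013]
max [0.14 0.01 0.24 0.   0.31 0.01]
[[0.14, -0.0, -0.21, -0.0, -0.3, 0.0], [0.13, -0.0, -0.22, -0.0, -0.3, 0.0], [0.12, -0.0, -0.22, -0.0, -0.31, 0.0], [0.11, -0.01, -0.24, -0.0, -0.3, 0.01], [0.09, 0.0, -0.23, -0.0, -0.3, -0.0]]
[[0.08, -0.0, -0.24, -0.0, -0.3, -0.0], [0.11, -0.0, -0.21, -0.0, -0.23, -0.0], [0.09, -0.0, -0.2, -0.0, -0.22, -0.0], [0.09, -0.0, -0.22, -0.0, -0.23, -0.0], [0.08, -0.0, -0.21, -0.0, -0.22, -0.0]]
```

Emit:
carry_out --motion '[[[0.14,0,-0.21,0,-0.3,0],[0.13,0,-0.22,0,-0.3,0],[0.12,0,-0.22,0,-0.3,0],[0.11,0,-0.24,0,-0.3,0],[0.09,0,-0.23,0,-0.3,0]]]'

```text
time_s: 20.4
tool_pos: [590.5, -365.8, 315.5]
eef_rot: [180.0, 42.1, 101.3]
ft_force: [-0.3, -0.4, -2.5]
finger_gap: 15.5
grasp_force: 45.0
```

Emit:
carry_out --motion '[[[0.08,0,-0.24,0,-0.3,0],[0.1,0,-0.21,0,-0.23,0],[0.09,0,-0.2,0,-0.22,0],[0.09,0,-0.2,0,-0.22,0],[0.08,0,-0.2,0,-0.22,0]]]'

```text
time_s: 21.02
tool_pos: [585.2, -339.8, 325.3]
eef_rot: [179.9, 53.9, 101.3]
ft_force: [0.0, 0.1, -2.1]
finger_gap: 15.0
grasp_force: 45.0
```

Emit:
carry_out --motion '[[[0,0,0,0,0,0],[0,0,0,0,0,0],[0,0,0,0,0,0],[0,0,0,0,0,0],[0,0,0,0,0,0]]]'

```text
time_s: 21.65
tool_pos: [585.3, -339.4, 324.8]
eef_rot: [-179.9, 53.9, 101.5]
ft_force: [-0.1, -0.4, -1.5]
finger_gap: 16.1
grasp_force: 45.0
```

```bash
python3 - <<'E'
from h import *
s=status.observe();print(s["tool_pos"],s["joint_pos"].round(1),s["eef_rot"],s["ft_force"],pour(178,193,54)[0])
ims=[optics.capture(n) for n in ("side","scene","wrist")]
for n,i in zip(("s5","sc5","w5"),ims): cv2.imwrite(f"pics/{n}.png",i[:,:,::-1])
a=cv2.resize(ims[0][175:375,235:368,::-1],(400,600),interpolation=cv2.INTER_CUBIC)
b=cv2.resize(ims[1][125:305,285:415,::-1],(400,600),interpolation=cv2.INTER_CUBIC)
cv2.imwrite("pics/c5.png",np.hstack([a,b]))
E
```

```text
[ 585.25627315 -339.42440409  324.79701254] [-23.4   6.6  98.3 -55.8  53.3  -8.5] [-179.91348198   53.89526744  101.51251049] [-0.13802144 -0.39245515 -1.46768883] [ 584.69497001 -337.11774303  324.57026528]
```

The wrist load fell from 3.9 N to about 2.1 N, which is the scoop alone, so both punches have left it. I'm taking the scoop back now and will check the compartment once the view is clear.

```bash
python3 - <<'E'
from h import *
rows([(*pour(205,220,40),5),(*pour(215,230,0),10),((531.2,-456.7,200),(180,0,28.4),15)])
E
```

```text
max [0.38 0.21 0.38 0.   0.4  0.49]
[[-0.32, -0.0, 0.31, -0.0, 0.28, 0.0], [-0.34, -0.0, 0.29, -0.0, 0.28, 0.0], [-0.35, -0.0, 0.28, -0.0, 0.27, 0.0], [-0.37, -0.01, 0.25, -0.0, 0.28, 0.01], [-0.38, 0.0, 0.24, -0.0, 0.28, -0.0]]
[[-0.01, 0.0, 0.38, 0.0, 0.4, -0.0], [-0.04, 0.0, 0.38, 0.0, 0.4, -0.0], [-0.07, 0.0, 0.38, 0.0, 0.4, -0.0], [-0.09, 0.0, 0.37, 0.0, 0.4, -0.0], [-0.12, 0.0, 0.36, 0.0, 0.4, -0.0]]
[[-0.15, 0.0, 0.36, 0.0, 0.4, -0.0], [-0.17, 0.0, 0.34, 0.0, 0.4, -0.0], [-0.19, 0.0, 0.33, 0.0, 0.4, -0.0], [-0.21, 0.0, 0.32, 0.0, 0.4, -0.0], [-0.24, 0.0, 0.3, 0.0, 0.4, -0.0]]
[[0.04, -0.2, 0.17, 0.0, -0.0, 0.49], [0.02, -0.21, 0.17, 0.0, -0.0, 0.48], [0.01, -0.2, 0.17, 0.0, -0.0, 0.49], [-0.02, -0.21, 0.17, 0.0, -0.0, 0.49], [-0.03, -0.2, 0.17, 0.0, -0.0, 0.48]]
[[-0.05, -0.2, 0.17, 0.0, -0.0, 0.49], [-0.06, -0.2, 0.17, 0.0, -0.0, 0.49], [-0.08, -0.19, 0.17, 0.0, -0.0, 0.48], [-0.1, -0.18, 0.17, 0.0, -0.0, 0.49], [-0.11, -0.18, 0.17, 0.0, -0.0, 0.49]]
[[-0.13, -0.16, 0.17, 0.0, -0.0, 0.48], [-0.14, -0.15, 0.17, 0.0, -0.0, 0.49], [-0.15, -0.14, 0.17, 0.0, -0.0, 0.49], [-0.16, -0.13, 0.17, -0.0, -0.0, 0.48], [-0.18, -0.11, 0.17, -0.0, -0.0, 0.49]]
```

Emit:
carry_out --motion '[[[-0.32,0,0.31,0,0.28,0],[-0.34,0,0.29,0,0.28,0],[-0.35,0,0.28,0,0.28,0],[-0.37,0,0.25,0,0.28,0],[-0.38,0,0.24,0,0.28,0]]]'

```text
time_s: 22.42
tool_pos: [596.2, -393.5, 334.9]
eef_rot: [-179.9, 39.8, 101.5]
ft_force: [0.0, 0.3, -2.8]
finger_gap: 15.4
grasp_force: 45.0
```

Emit:
carry_out --motion '[[[-0.01,0,0.38,0,0.4,0],[-0.04,0,0.38,0,0.4,0],[-0.07,0,0.38,0,0.4,0],[-0.09,0,0.37,0,0.4,0],[-0.12,0,0.36,0,0.4,0]]]'

```text
time_s: 23.05
tool_pos: [602.4, -424.7, 299.2]
eef_rot: [-179.9, 19.8, 101.5]
ft_force: [0.1, -0.5, -2.2]
finger_gap: 15.5
grasp_force: 45.0
```

Emit:
carry_out --motion '[[[-0.15,0,0.36,0,0.4,0],[-0.17,0,0.34,0,0.4,0],[-0.19,0,0.33,0,0.4,0],[-0.21,0,0.32,0,0.4,0],[-0.24,0,0.3,0,0.4,0]]]'

```text
time_s: 23.68
tool_pos: [608.8, -456.5, 263.6]
eef_rot: [-179.9, -0.2, 101.5]
ft_force: [-0.4, -0.8, -2.0]
finger_gap: 15.8
grasp_force: 45.0
```

Emit:
carry_out --motion '[[[0.04,-0.2,0.17,0,0,0.49],[0.02,-0.2,0.17,0,0,0.49],[0,-0.2,0.17,0,0,0.49],[-0.02,-0.2,0.17,0,0,0.48],[-0.03,-0.2,0.17,0,0,0.48]]]'

```text
time_s: 24.3
tool_pos: [583.3, -456.8, 242.3]
eef_rot: [-179.9, -0.0, 77.0]
ft_force: [-0.2, 0.2, -1.8]
finger_gap: 15.5
grasp_force: 45.0
```

Emit:
carry_out --motion '[[[-0.05,-0.2,0.17,0,0,0.49],[-0.06,-0.2,0.17,0,0,0.49],[-0.08,-0.19,0.17,0,0,0.48],[-0.1,-0.18,0.17,0,0,0.49],[-0.11,-0.18,0.17,0,0,0.49]]]'

```text
time_s: 24.92
tool_pos: [557.3, -456.8, 221.1]
eef_rot: [-179.9, 0.0, 52.6]
ft_force: [0.2, -0.2, -2.3]
finger_gap: 15.8
grasp_force: 45.0
```

Emit:
carry_out --motion '[[[-0.13,-0.16,0.17,0,0,0.48],[-0.14,-0.15,0.17,0,0,0.49],[-0.15,-0.14,0.17,0,0,0.49],[-0.16,-0.13,0.17,0,0,0.48],[-0.18,-0.11,0.17,0,0,0.49]]]'

```text
time_s: 25.55
tool_pos: [531.4, -457.0, 199.9]
eef_rot: [-179.9, 0.1, 28.3]
ft_force: [-1.1, -0.2, -2.1]
finger_gap: 15.6
grasp_force: 45.0
```

```bash
python3 - <<'E'
from h import *
s=status.observe();print(s["tool_pos"],s["joint_pos"].round(1),s["eef_rot"],s["ft_force"])
ims=[optics.capture(n) for n in ("side","scene","wrist")]
for n,i in zip(("s6","sc6","w6"),ims): cv2.imwrite(f"pics/{n}.png",i[:,:,::-1])
a=cv2.resize(ims[0][225:375,235:368,::-1],(400,600),interpolation=cv2.INTER_CUBIC)
b=cv2.resize(ims[1][155:305,285:415,::-1],(400,400),interpolation=cv2.INTER_CUBIC)
c=cv2.resize(ims[2][0:240,150:470,::-1],(400,200),interpolation=cv2.INTER_AREA)
cv2.imwrite("pics/c6.png",np.hstack([a,np.vstack([b,c])]))
rows([((531.2,-456.7,60),(180,0,28.4),7),((531.2,-456.7,37.5),(180,0,28.4),6)])
E
```

```text
[ 531.44434336 -457.04136321  199.85304589] [-50.5  29.1  70.6  -0.1  80.4  11.2] [-1.79907076e+02  9.52638217e-02  2.83152432e+01] [-1.14786959 -0.1924558  -2.06151735]
max [0.   0.   0.8  0.01 0.01 0.01]
[[0.0, 0.0, 0.8, -0.0, 0.0, 0.0], [0.0, 0.0, 0.8, -0.0, 0.0, 0.0], [0.0, 0.0, 0.8, -0.01, 0.0, 0.01], [0.0, 0.0, 0.79, 0.0, 0.0, -0.0], [0.0, -0.0, 0.8, 0.0, 0.01, -0.0]]
[[-0.0, -0.0, 0.8, -0.0, -0.0, 0.0], [-0.0, -0.0, 0.8, -0.0, -0.0, 0.0], [-0.0, -0.0, 0.15, -0.0, -0.0, 0.0], [-0.0, -0.0, 0.15, -0.0, -0.0, 0.0], [-0.0, -0.0, 0.15, -0.0, -0.0, 0.0]]
[[-0.0, -0.0, 0.15, -0.0, -0.0, 0.0], [-0.0, -0.0, 0.15, -0.0, -0.0, 0.0], [-0.0, -0.0, 0.15, -0.0, -0.0, 0.0], [0, 0, 0, 0, 0, 0], [0, 0, 0, 0, 0, 0]]
```

View pics/c6.png

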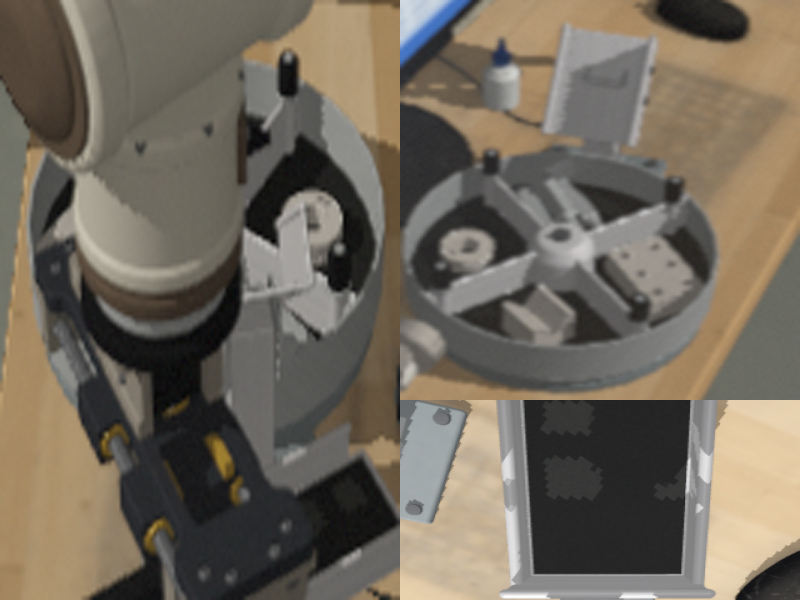

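The scoop is empty and the chute is clear. The punches lie together in the compartment under the chute (scene crop at about (565,205)), and the pegs and the bottle are where they were. Next I'll set the scoop down.

Emit:
carry_out --motion '[[[0,0,0.8,0,0,0],[0,0,0.8,0,0,0],[0,0,0.8,0,0,0],[0,0,0.8,0,0,0],[0,0,0.8,0,0,0]]]'

```text
time_s: 26.32
tool_pos: [531.5, -456.4, 98.3]
eef_rot: [-179.9, 0.0, 28.5]
ft_force: [0.8, 0.4, -2.9]
finger_gap: 15.9
grasp_force: 45.0
```

Emit:
carry_out --motion '[[[0,0,0.8,0,0,0],[0,0,0.7,0,0,0],[0,0,0.3,0,0,0],[0,0,0.15,0,0,0],[0,0,0.15,0,0,0]]]'

```text
time_s: 26.95
tool_pos: [532.1, -457.1, 48.3]
eef_rot: [-180.0, 0.0, 28.5]
ft_force: [-0.0, -0.4, -2.3]
finger_gap: 16.0
grasp_force: 45.0
```

Emit:
carry_out --motion '[[[0,0,0.1,0,0,0],[0,0,0.1,0,0,0],[0,0,0.1,0,0,0],[0,0,0,0,0,0],[0,0,0,0,0,0]]]'

```text
time_s: 27.58
tool_pos: [531.6, -456.6, 40.2]
eef_rot: [-179.9, 0.0, 28.5]
ft_force: [0.3, -1.0, -1.9]
finger_gap: 15.7
grasp_force: 45.0
```

Emit:
carry_out --motion '[[[0,0,0.05,0,0,0],[0,0,0.05,0,0,0],[0,0,0.04,0,0,0],[0,0,0,0,0,0],[0,0,0,0,0,0]]]'

```text
time_s: 28.2
tool_pos: [531.7, -456.7, 36.9]
eef_rot: [-179.9, 0.0, 28.5]
ft_force: [-1.7, 0.1, 0.1]
finger_gap: 15.6
grasp_force: 45.0
```

Emit:
carry_out --motion '[[[0,0,0,0,0,0],[0,0,0,0,0,0],[0,0,0,0,0,0],[0,0,0,0,0,0],[0,0,0,0,0,0]]]' --gripper 0.6

```text
time_s: 28.82
tool_pos: [531.6, -456.5, 36.6]
eef_rot: [-179.9, 0.0, 28.5]
ft_force: [1.4, 0.4, -1.1]
finger_gap: 55.0
grasp_force: 0.0
```

Emit:
carry_out --motion '[[[0,0,-0.3,0,0,0],[0,0,-0.8,0,0,0],[0,0,-1,0,0,0],[0,0,-1,0,0,0],[0,0,-1,0,0,0]]]'

```text
time_s: 29.45
tool_pos: [532.1, -457.1, 142.0]
eef_rot: [180.0, 0.0, 28.5]
ft_force: [0.1, -0.5, 0.2]
finger_gap: 55.3
grasp_force: 0.0
```

Emit:
carry_out --motion '[[[-0.5,0,-1,0,0,0],[-0.5,0,-1,0,0,0],[-0.5,0,-0.5,0,0,0],[0,0,0,0,0,0],[0,0,0,0,0,0]]]'

```text
time_s: 30.08
tool_pos: [498.4, -474.1, 200.4]
eef_rot: [-179.8, 0.0, 28.4]
ft_force: [0.7, 0.6, -0.3]
finger_gap: 55.1
grasp_force: 0.0
```

```bash
python3 - <<'E'
from h import *
# unviewed numeric check: match peg templates / scoop/bottle between earlier and present pictures
n=optics.capture("scene")[:,:,::-1];o=cv2.imread("pics/sc6.png");q=cv2.imread("pics/sc2.png");p=cv2.imread("pics/scene0.png")
def sh(a,b,x,y,w=9):
    t=a[y-w:y+w,x-w:x+w];m=cv2.matchTemplate(b[y-w-6:y+w+6,x-w-6:x+w+6],t,cv2.TM_CCOEFF_NORMED);_,v,_,l=cv2.minMaxLoc(m);return l[0]-6,l[1]-6,round(v,3)
x=lambda u,v:(int(285+(u-400)/3.077),int(155+v/4))
print("pegs vs after turn",sh(q,n,*x(491,240),6),sh(q,n,*x(638,460),6))
print("bottle",sh(p,n,318,183),"tape",sh(p,n,318,362,20),"mic",sh(p,n,302,418,16))
s=optics.capture("side")[:,:,::-1];p0=cv2.imread("pics/side0.png");print("scoop side",sh(p0,s,310,420,14))
print(status.observe()["tool_pos"])
E
```

```text
pegs vs after turn (0, 0, 0.954) (0, 0, 0.996)
bottle (0, 0, 0.921) tape (2, -2, 0.424) mic (0, 0, 0.737)
scoop side (0, 0, 0.867)
[ 498.67442478 -473.8499574   200.02830523]
```

```bash
python3 - <<'E'
import cv2
from station import optics,robot
s=optics.capture("side")[:,:,::-1];p=cv2.imread("pics/side0.png")
t=p[203:231,252:294];m=cv2.matchTemplate(s[195:239,244:302],t,cv2.TM_CCOEFF_NORMED);print(cv2.minMaxLoc(m))
print(robot.close_job())
E
```

```text
(-0.08125271648168564, 0.12903733551502228, (14, 16), (11, 1))
the job is handed in; nothing more can be done
None
```

I've handed in the job, and no result came back. Both punches are in the compartment with the sample punch, under the chute to within about half a degree. The empty scoop is flat on the bench where it started, at 30 s of the 72 s allowed. The bottle and micrometer have not moved, but I couldn't confirm the tape roll: both final image checks on it failed to match, possibly because the arm blocked the view, though the arm passed well above it.

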